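# Stack an electrolyser cell, pin it with the alignment rod and set the transport lock

## Task

Assemble the hydrogen generator's cell in the assembly jig. First draw the jig's lock slide fully back to its parked stop; then stack every thin cell plate lying on the bench in the jig, in any order, with the thicker aluminium end plate on top, all lying flat, right way up and squared against the jig's side posts and tower wall so that their holes line up. Pass the steel alignment rod from its stand down through the whole stack until it is fully home in the jig, then push the lock slide forward to its end stop so that its fork holds the rod down. The number of cell plates varies; the wash bottle and the calculator stay where they are.

Things in the scene. Friction and masses are not known exactly. Their poses are not given: they have to be found in the camera images.
- jig: Assembly jig, fixed, 222 x 80 mm. Origin: on the bench under the centre of its nest; x points from the robot along the jig to the lock tower, y left, z up. Nest: a steel lower plate 110 (x) x 50 (y) mm, its top 20 mm above the bench; near end and right side are open. The slide rail lies behind the tower wall; the 95 mm high back wall is at x = +145 mm.
- jig_nest (a point): Centre of the nest's top face (jig x = 0, y = 0, 20 mm above the bench): the underside centre of a squared plate lies on the upright line through it.
- jig_stops (a point): Middle of the left edge of the nest (jig x = 0, y = +25, z = 20 mm). Stops that a squared plate just touches: two posts 14 mm thick, 74 mm high, axes at x = -36 and +36, y = +32 mm (a finger fits between them), and the tower's upright wall, 62 mm wide, 76 mm high, its face at x = +55 mm.
- jig_bore (a point): Bottom of the 12 mm bore that takes the rod's tip: jig x = +33, y = 0, 6 mm above the bench, 14 mm below the nest's top face.
- lock (a joint): Transport lock slide, in m: 0 = fully back at its parked stop, clear of the nest; 0.045 = fully forward (towards the robot, jig -x) at its locked stop. Takes about 3 N, stays where left. A steel fork, underside 77.5 mm above the bench, 44 mm wide, slot 26 mm; locked, it lies round the rod's grip above the collar. When not parked it overhangs the nest and blocks loading.
- lock_knob (a point): Middle of the lock's round black knob: 23 mm in diameter, axis upright, from 85 to 111 mm above the bench; the point is 98 mm above the bench, on its axis, at jig x = +72 mm when locked and +117 mm when parked. Pinch it from above to slide it. The tall generator cabinets stand close behind, to its left and right: reach it from over the nest.
- cell_plate_1: Grey titanium cell plate, 110 x 50 x 8 mm, lying flat on the bench with its channelled face up; about 0.11 kg. Origin: centre of its underside; x along its length towards the end with the hole, y across, z up. A 14 mm hole goes right through at x = +33 mm, y = 0. The hole end points away from the robot at the start, turned by up to 0.22 rad. None if absent.
- cell_plate_2: Grey titanium cell plate, 110 x 50 x 8 mm, lying flat on the bench with its channelled face up; about 0.11 kg. Origin: centre of its underside; x along its length towards the end with the hole, y across, z up. A 14 mm hole goes right through at x = +33 mm, y = 0. The hole end points away from the robot at the start, turned by up to 0.22 rad. None if absent.
- cell_plate_3: Grey titanium cell plate, 110 x 50 x 8 mm, lying flat on the bench with its channelled face up; about 0.11 kg. Origin: centre of its underside; x along its length towards the end with the hole, y across, z up. A 14 mm hole goes right through at x = +33 mm, y = 0. The hole end points away from the robot at the start, turned by up to 0.22 rad. None if absent.
- cell_plate_4: Grey titanium cell plate, 110 x 50 x 8 mm, lying flat on the bench with its channelled face up; about 0.11 kg. Origin: centre of its underside; x along its length towards the end with the hole, y across, z up. A 14 mm hole goes right through at x = +33 mm, y = 0. The hole end points away from the robot at the start, turned by up to 0.22 rad. None if absent.
- cell_plate_1_hole (a point): Centre of that plate's hole, at half its thickness (x = +33, y = 0, z = 4 mm).
- cell_plate_2_hole (a point): Centre of that plate's hole, at half its thickness (x = +33, y = 0, z = 4 mm).
- cell_plate_3_hole (a point): Centre of that plate's hole, at half its thickness (x = +33, y = 0, z = 4 mm).
- cell_plate_4_hole (a point): Centre of that plate's hole, at half its thickness (x = +33, y = 0, z = 4 mm).
- end_plate: Top end plate of bright aluminium, 110 x 50 x 14 mm, the only thick plate, with a brass port stub (17 mm wide, 18 mm high, at x = -36 mm) on its upper face; about 0.22 kg. Lies flat, stub up, among the cell plates, hole end away from the robot. Origin: centre of its underside; x along its length to the hole end, z up. A 14 mm hole goes right through at x = +33, y = 0.
- end_plate_hole (a point): Centre of the end plate's hole, at half its thickness (x = +33, y = 0, z = 7 mm).
- rod: Steel alignment rod, 106 mm long, upright in its stand; about 0.12 kg. Origin: its lower tip; z up its axis. Shaft 11 mm in diameter, tapered to 5 mm over the lowest 6 mm; collar 34 mm in diameter from z = 64 to 69 mm; round grip 16 mm in diameter from z = 69 to 106 mm. Fully home its tip is 6 mm above the bench, in the stand as in the jig; the stack never reaches the collar.
- rod_stand (a point): Bottom of the bore in the rod's stand, a white plastic block 44 x 44 x 36 mm fixed to the jig's left side by the tower (jig x = +100, y = +66, z = 6 mm): 12 mm bore, 30 mm deep; holds the rod upright at the start.
- wash_bottle: White squeeze wash bottle with a red cap, 65 mm in diameter, 182 mm high, behind the jig; a bystander. Origin: under it, 15 mm off its axis.
- calculator: Desk calculator, 128 x 78 x 17 mm, to the left; a bystander. Origin: centre of its underside.
Things that resemble listed ones, but are neither listed nor needed, are in the scene too. Leave any blue or pink look-alike of the rod alone.

How it is judged:
On the way, in this order (a step that is already met when the one before it is completed fails the run):
1. the lock slide is drawn fully back to its parked stop (within 3 mm) (value of joint lock below 0.003 m), for 0.2 s.
2. all the cell plates present are stacked flat and square (0.2 rad) in the jig, the end plate on top, every hole within 8 mm of the jig's bore (horizontal distance between each of cell_plate_1_hole, cell_plate_2_hole, cell_plate_3_hole, cell_plate_4_hole, end_plate_hole and jig_bore below 0.008 m and angle between the x axis of each of cell_plate_1, cell_plate_2, cell_plate_3, cell_plate_4, end_plate and the x axis of jig, either way round below 0.2 rad and angle between each of cell_plate_1, cell_plate_2, cell_plate_3, cell_plate_4, end_plate's own z axis and vertical below 0.06 rad and height (world z) of cell_plate_1 between 0.016 and 0.049 m and z of each of cell_plate_1, cell_plate_2, cell_plate_3, cell_plate_4 in the frame of end_plate below -0.004 m and height (world z) of cell_plate_2 between 0.016 and 0.049 m and height (world z) of cell_plate_3 between 0.016 and 0.049 m and height (world z) of cell_plate_4 between 0.016 and 0.049 m and height (world z) of end_plate between 0.031 and 0.057 m), for 0.3 s.
3. the rod is passed through the stack and is home in the jig's bore (horizontal distance between rod and jig_bore below 0.003 m and height (world z) of rod below 0.009 m and angle between rod's own z axis and vertical below 0.12 rad), for 0.2 s.
4. the lock slide is pushed forward to its end stop (within 3 mm) (value of joint lock above 0.042 m), for 0.2 s.
At the end, for the whole second after the job is handed in: All cell plates present lie flat in the jig below the end plate, square within 0.1 rad, holes within 5 mm of the bore's axis; the rod stands upright in the bore, within 3 mm of its axis and of fully down; the lock is within 3 mm of its forward stop; all at rest (all of step 3 and horizontal distance between each of cell_plate_1_hole, cell_plate_2_hole, cell_plate_3_hole, cell_plate_4_hole, end_plate_hole and jig_bore below 0.005 m and angle between the x axis of each of cell_plate_1, cell_plate_2, cell_plate_3, cell_plate_4, end_plate and the x axis of jig, either way round below 0.1 rad and angle between each of cell_plate_1, cell_plate_2, cell_plate_3, cell_plate_4, end_plate's own z axis and vertical below 0.06 rad and height (world z) of cell_plate_1 between 0.016 and 0.049 m and z of each of cell_plate_1, cell_plate_2, cell_plate_3, cell_plate_4 in the frame of end_plate below -0.004 m and height (world z) of cell_plate_2 between 0.016 and 0.049 m and height (world z) of cell_plate_3 between 0.016 and 0.049 m and height (world z) of cell_plate_4 between 0.016 and 0.049 m and height (world z) of end_plate between 0.031 and 0.057 m and value of joint lock above 0.042 m and linear speed of each of cell_plate_1, cell_plate_2, cell_plate_3, cell_plate_4, end_plate, rod below 0.02 m/s); the robot touches nothing.
It fails at once if the wash bottle is knocked over or pushed more than 4 cm (angle between wash_bottle's own z axis and vertical above 0.4 rad or distance of wash_bottle from where it was at the start of the episode above 0.04 m).
It fails at once if the calculator is pushed more than 4 cm (distance of calculator from where it was at the start of the episode above 0.04 m).
Of cell_plate_1, cell_plate_2, cell_plate_3, cell_plate_4 only 2 to 4 are there at a start; the rules pass over those that are not, and their reading is None.
At some moment in a run one of cell_plate_1, cell_plate_2, cell_plate_3, cell_plate_4, end_plate may be knocked a few centimetres aside while the robot is not near it.
It also fails if it takes over 210 s, if anything falls off the work surface, if the arm or the gripper's body presses on something with over 40 N, if the wrist force passes 120 N, or if a joint passes its speed limit or range.

## Robot

A 6-joint arm with a two-finger parallel gripper is mounted at the origin on a cart in front of the work surface, level with it; the furniture and walls round the work are solid. World frame = base frame: x ahead of the robot, y to its left, z up, the work surface at z = 0. Lengths are in m, angles in rad, forces in N, time in s.
With the tool pointing down it reaches from about 0.275 to 0.875 m from the base axis. Payload 12.5 kg.
Tool frame: the origin (TCP) lies at the very end of the fingers, on their centre line; the grasp point (between the pads) lies 19 mm behind it (grip_depth is the distance from the TCP to the grasp point, in m); z points along the fingers, y is the direction in which the jaws open and shut (so a half turn about z gives the same grasp; the last joint's range is limited). The gripper opens to 85 mm and grips with 20 to 120 N. Pads are 22 mm wide; open, the fingers measure 114 mm over their backs; the gripper's body (76 mm by 85 mm) begins 54 mm behind the grasp point. The pads swing forward as they close: fully open they stand 13 mm farther back than shut.
Start: joints at [1.135, 0.351, 1.652, -0, 1.139, -0.085], TCP at [0.189, 0.517, 0.231] pointing down, gripper open.
Joint ranges: [-2.75, 2.75], [-0.79, 2.1], [0.01, 2.65], [-1.57, 4.71], [0.07, 3.14], [-2.87, 2.87]. Speed limits (rad/s): [2.22, 2.22, 2.79, 3.14, 3.14, 3.14].

## Interface

Orientations are given as a rotation vector (axis times angle).
In Python, from bench import * gives the robot as it stands.
- The arm moves only by the tool step_arm, never from a script. Its argument "steps" is a list of rows, each an object with "linear": the shift along the world's x, y, z in cm, a list of three; "roll": the turn about the world's z in rad. In form: [{"linear": [x, y, z], "roll": roll}, ...]. A call has 1 to 10 rows; each row is the pose to reach, as a shift and turn from the pose commanded when the call began; what a row does not reach only later rows make up. A row lasts 1/8 s, in which the tool goes at most 62.5 mm and 10.7 degrees, less where a joint would pass 70% of its speed; a pose out of reach is approached as far as the arm can. A call with a gripper value outside its range is refused whole. "fingers" is the closure in counts, from 0 (fully open) to 255 (shut), set as the call begins (left out, the last holds). The fingers move at their own pace and stop on an object; the grip force is fixed at half the most. Time passes only in rows, so rows that repeat a pose let the fingers close. It gives the time, the measured TCP pose, the force and the opening at its end, in the units of the state.
- get_obs(): the state, without advancing time (a new reading comes with each control period).
- read_camera(name): name is "scene" or "top" or "wrist"; returns a dict with "img" (400x640x3 uint8, red, green, blue), "camera_matrix" (3x3 intrinsics, pixels), "distortion" ([k1, k2, p1, p2, k3] as OpenCV has them; the pictures are not rectified), "R" (3x3) and "t" (3): a world point X has camera coordinates R X + t. Camera axes: x right, y down, z forward; pixel columns grow to the right and rows downward; lengths in m; the calibration is good to about 2 mm. A picture is of the moment at which its call begins. There is no depth.
- sign_off(): hands the job in, once; it reports no verdict.
The state is a dict: "clock": time; "joint_positions": joint angles; "qd": joint speeds; "joint_efforts": joint torques, N m; "eef_pos": TCP position; "eef_rot": TCP orientation; "force": force on the tool from outside, world axes, zero at the start; "moment": the same for the moment, N m; "width": finger opening in m.
Only numpy, scipy, OpenCV 4.12 (cv2) and the standard library are available. Lean on these libraries where they do the work, as an engineer would, in place of code of your own. Each camera call takes 0.05 s, during which the arm holds its last target. There are 200 camera calls.

## Working session

There is one attempt and no reset: what is moved stays moved. The work goes in short steps, Python scripts to look and compute and a tool call to move; the robot and the scene stay as the last step left them, time stands still between calls to the robot, and variables do not carry over. Pictures are saved under pics/ and viewed, about 12 in all and at most 16, crops included, and the job is handed in when it is done.

Besides the shell and the picture viewer there is one more tool, called after ">>>" by a JSON object that holds its "fn" and its "kwargs", one argument or row to a line. step_arm: Moves the arm, as the interface text tells. Its arguments: {"type":"object","properties":{"steps":{"type":"array","items":{"type":"object","properties":{"linear":{"type":"array","items":{"type":"number"}},"roll":{"type":"number"}}}},"fingers":{"type":"number"}},"required":["steps"]}

```bash
mkdir -p pics; ls; cat > h.py <<'E'
from bench import *
import numpy as np, cv2
def snap(cam,name,crop=None,scale=1):
    c=read_camera(cam); im=c["img"][:,:,::-1]
    np.savez('pics/'+name+'.npz',**c)
    if crop: im=im[crop[1]:crop[3],crop[0]:crop[2]]
    if scale!=1: im=cv2.resize(im,None,fx=scale,fy=scale,interpolation=cv2.INTER_CUBIC)
    cv2.imwrite('pics/'+name+'.png',im); return c
def load(name): return dict(np.load('pics/'+name+'.npz'))
def pix2w(c,uv,z):
    uv=np.array(uv,float).reshape(-1,1,2)
    n=cv2.undistortPoints(uv,c["camera_matrix"],c["distortion"]).reshape(-1,2)
    R,t=c["R"],c["t"]; o=-R.T@t
    d=np.c_[n,np.ones(len(n))]@R
    z=np.broadcast_to(z,len(n))
    return o+d*((z-o[2])/d[:,2])[:,None]
def w2pix(c,X):
    X=np.array(X,float).reshape(-1,3)
    return cv2.projectPoints(X,cv2.Rodrigues(c["R"])[0],c["t"],c["camera_matrix"],c["distortion"])[0].reshape(-1,2)
E
python3 - <<'E'
from h import *
o=get_obs(); print(o)
for n in("scene","top"):
    c=snap(n,n+"0"); print(n,-c["R"].T@c["t"],c["R"].round(3).tolist(),c["camera_matrix"].tolist(),c["distortion"])
E
```

```text
pics
{'clock': 0.0, 'joint_positions': array([ 1.13540166e+00,  3.51267019e-01,  1.65242256e+00,  1.77415502e-05,
        1.13912036e+00, -8.46050185e-02]), 'qd': array([-1.79732413e-03, -9.00246447e-05, -4.68919685e-05,  3.78066377e-04,
       -3.24975857e-04, -1.07218926e-04]), 'joint_efforts': array([ 1.60032720e-03, -5.06101120e+01, -2.91405594e+01,  1.69051026e-05,
        4.52121298e-03,  1.71594860e-05]), 'eef_pos': array([0.18883411, 0.51620963, 0.23074215]), 'eef_rot': array([-5.48152315e-01, -3.09306742e+00,  1.84113455e-03]), 'force': array([-0.73715387, -0.96772508, -0.11183127]), 'moment': array([-0.00855992, -0.01347129,  0.01205413]), 'width': 0.08551020240042671}
scene [-0.32300161 -0.79951265  0.62947329] [[0.697, -0.717, -0.024], [-0.297, -0.258, -0.919], [0.652, 0.648, -0.393]] [[463.74890562015366, 0.0, 321.19470290288814], [0.0, 463.74890562015366, 198.35203348563056], [0.0, 0.0, 1.0]] [0.03932211 0.         0.         0.         0.        ]
top [0.43439818 0.07966401 1.64961521] [[0.024, -1.0, -0.005], [-0.997, -0.023, -0.077], [0.076, 0.007, -0.997]] [[455.6568077215406, 0.0, 320.577500310001], [0.0, 455.6568077215406, 201.101743053195], [0.0, 0.0, 1.0]] [-0.08020266  0.          0.          0.          0.        ]
```

View pics/scene0.png

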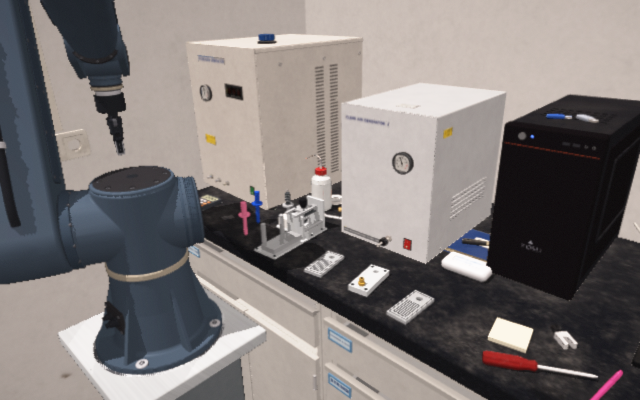

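```bash
python3 -c "
import cv2
im=cv2.imread('pics/top0.png')[60:330,130:530]
cv2.imwrite('pics/top0c.png',cv2.resize(im,None,fx=2,fy=2,interpolation=cv2.INTER_CUBIC))"
```

```text
(no output)
```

View pics/top0c.png

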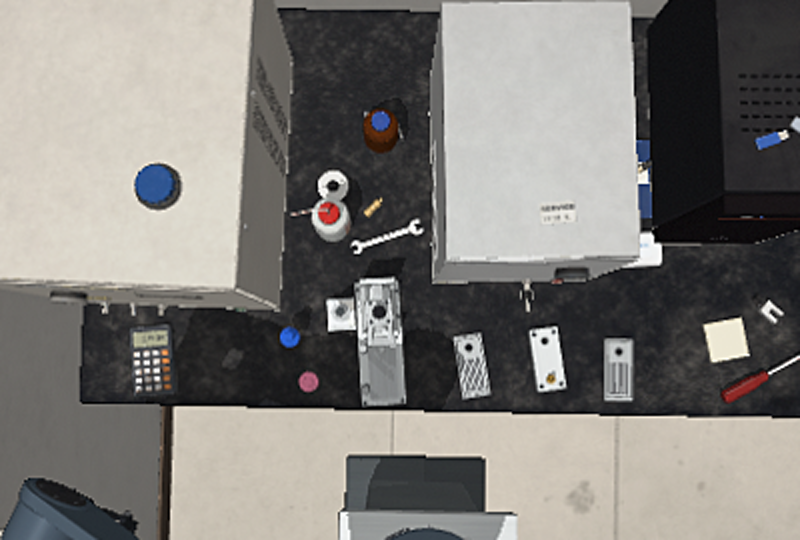

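The top view shows the jig at crop (380,340). To its right are a cell plate at (472,365), the end plate at (547,360) and a second cell plate at (618,370). The rod is in its stand at about (340,312), and there are blue and pink decoys to the left. I can see two cell plates. I'll estimate rough positions now and measure precisely with the wrist camera.

```bash
python3 - <<'E'
from h import *
c=load('top0')
f=lambda u,v,z:pix2w(c,[(130+u/2,60+v/2)],z)[0].round(3)
for n,u,v,z in [("cell near-R",470,366,.008),("cell hole",468,348,.008),("end",547,360,.014),("end hole",547,334,.014),("cellR",618,370,.008),("cellR hole",618,350,.008),("jig near left",362,404,.0),("jig near right",407,404,.0),("knob",380,312,.111),("standrod",340,312,.11),("bottle",330,213,.18),("blue",290,337,.1),("cabinetR corner",435,280,0.05),("cabL corner",280,310,.05)]: print(n,f(u,v,z))
w=snap("wrist","w0"); print(-w["R"].T@w["t"],w["R"].round(3).tolist(),w["camera_matrix"])
E
```

```text
cell near-R [ 0.413 -0.072  0.008]
cell hole [ 0.445 -0.067  0.008]
end [ 0.427 -0.209  0.014]
end hole [ 0.473 -0.209  0.014]
cellR [ 0.412 -0.339  0.008]
cellR hole [ 0.448 -0.339  0.008]
jig near left [0.34  0.121 0.   ]
jig near right [0.342 0.04  0.   ]
knob [0.502 0.091 0.111]
standrod [0.5   0.159 0.11 ]
bottle [0.658 0.176 0.18 ]
blue [0.456 0.244 0.1  ]
cabinetR corner [ 0.563 -0.004  0.05 ]
cabL corner [0.504 0.268 0.05 ]
[0.11926132 0.54005385 0.37377062] [[0.343, 0.939, -0.001], [0.899, -0.328, 0.289], [0.272, -0.1, -0.957]] [[328.11101066   0.         318.90662256]
 [  0.         328.11101066 196.34842222]
 [  0.           0.           1.        ]]
```

>>> {"fn": "step_arm", "kwargs": {
  "steps": [
    {"linear":[2,-4.5,2],"roll":0.05},
    {"linear":[4.5,-9,2],"roll":0.1},
    {"linear":[7,-13.5,2],"roll":0.15},
    {"linear":[9.5,-18,2],"roll":0.2},
    {"linear":[12,-23,2],"roll":0.25},
    {"linear":[14.5,-28,2],"roll":0.3},
    {"linear":[17,-33,2],"roll":0.351},
    {"linear":[19,-38,2],"roll":0.351},
    {"linear":[21,-43,2],"roll":0.351},
    {"linear":[21,-43,2],"roll":0.351}
  ]
}}

```text
clock: 1.4
eef_pos: [0.3998, 0.0839, 0.2512]
eef_rot: [-0.007, -3.142, 0.001]
force: [-1.2, 0.5, -0.6]
width: 0.0852
```

>>> {"fn": "step_arm", "kwargs": {
  "steps": [
    {"linear":[0,0,0],"roll":0},
    {"linear":[0,0,0],"roll":0}
  ]
}}

```text
clock: 1.65
eef_pos: [0.3986, 0.0874, 0.2512]
eef_rot: [0.003, -3.141, -0.0]
force: [-0.4, 0.5, -0.2]
width: 0.0855
```

```bash
python3 - <<'E'
from h import *
o=get_obs(); print(o['clock'],o['eef_pos'],o['eef_rot'],o['joint_positions'].round(2))
w=snap("wrist","w1")
E
```

```text
1.65 [0.39860811 0.08741222 0.25121789] [ 2.81377984e-03 -3.14136972e+00 -1.49440036e-04] [ 0.1   0.06  1.96  0.    1.12 -1.47]
```

View pics/w1.png

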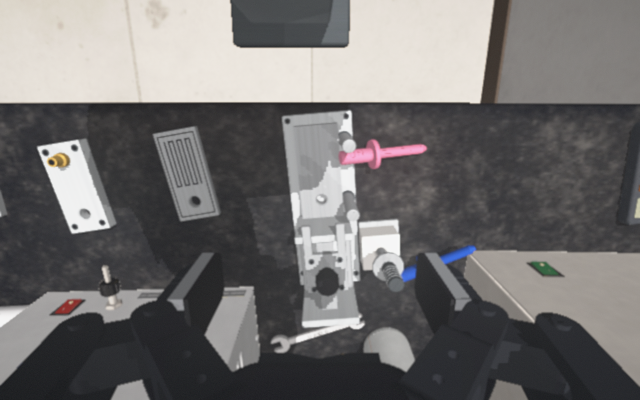

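The wrist view has image right = world +y and image down = +x. It shows the jig nest at (325,190), knob at (327,282), rod and stand at (390,268), a cell plate at (187,175), the end plate at (77,185), and the next plate just visible at the left edge. Next I'll magnify the jig.

```bash
python3 - <<'E'
import cv2,numpy as np
im=cv2.imread('pics/w1.png')
a=cv2.resize(im[100:340,270:430],None,fx=2.5,fy=2.5,interpolation=cv2.INTER_CUBIC)
b=cv2.resize(im[115:245,30:230],None,fx=2,fy=2,interpolation=cv2.INTER_CUBIC)
o=np.zeros((600,800,3),np.uint8);o[:,:400]=a;o[:260,400:]=b
cv2.imwrite('pics/w1c.png',o)
E
```

```text
(no output)
```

View pics/w1c.png

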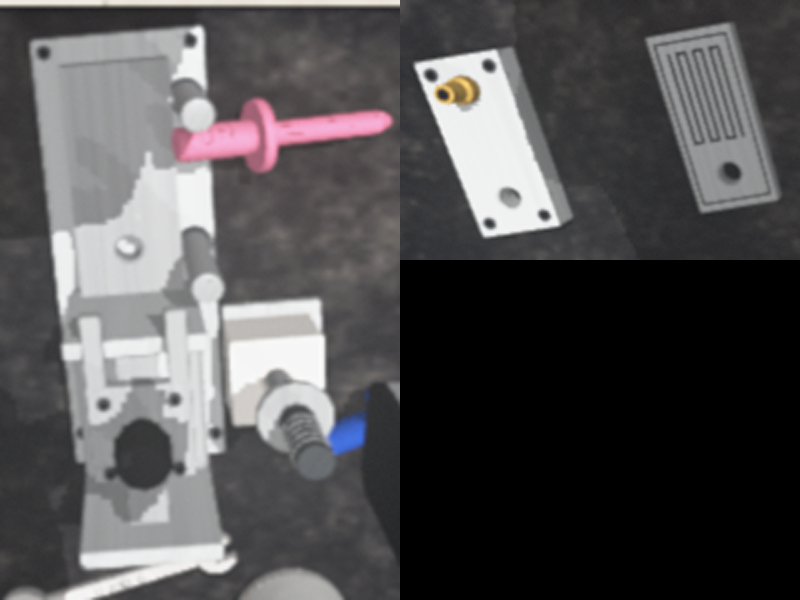

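```bash
cat >> h.py <<'E'
from scipy.optimize import least_squares
def fit(c,obs,loc,p0):
    """pose (x,y,yaw) minimising reprojection of local points"""
    obs=np.array(obs,float);loc=np.array(loc,float)
    def g(p):
        s,k=np.sin(p[2]),np.cos(p[2])
        X=np.c_[p[0]+k*loc[:,0]-s*loc[:,1],p[1]+s*loc[:,0]+k*loc[:,1],loc[:,2]]
        return (w2pix(c,X)-obs)
    r=least_squares(lambda p:g(p).ravel(),p0,x_scale=[.01,.01,.1],loss='soft_l1')
    return r.x,g(r.x).round(1)
E
python3 - <<'E'
from h import *
c=load('w1'); print(-c["R"].T@c["t"])
A=lambda L:[(270+u/2.5-.3,100+v/2.5-.3) for u,v in L]
B=lambda L:[(30+(u-400)/2-.25,115+v/2-.25) for u,v in L]
x,r=fit(c,A([(127,246),(198,114),(208,287),(58,66),(168,56)]),[(.033,0,.02),(-.036,.032,.074),(.036,.032,.074),(-.055,-.025,.02),(-.055,.025,.02)],[.41,.08,0]); print('jig',x,r.tolist())
print('knobtop',pix2w(c,A([(143,453)]),.111), 'rodtop',pix2w(c,A([(315,461)]),.112),'standtop',pix2w(c,A([(222,307),(320,300),(326,330)]),[.0,.0,.036]))
for n,L,h in [('cell1',[(647,38),(730,23),(775,198),(700,213),(731,172)],.008),('end',[(414,62),(498,47),(560,225),(485,237),(510,196)],.014)]:
    x,r=fit(c,B(L),[(-.055,-.025,h),(-.055,.025,h),(.055,.025,h),(.055,-.025,h),(.033,0,h)],[.41,-.1,0]); print(n,x,r.tolist())
E
```

```text
[0.32450199 0.08569686 0.39420082]
jig [0.40772253 0.08587886 0.08503672] [[0.7, 0.7], [-0.2, -0.1], [-0.4, 0.1], [-0.2, -0.4], [0.3, -0.1]]
knobtop [[0.49644412 0.09393311 0.111     ]] rodtop [[0.49922528 0.16126511 0.112     ]] standtop [[0.4785699  0.13695365 0.        ]
 [0.47458565 0.18712793 0.        ]
 [0.47598065 0.18179729 0.036     ]]
cell1 [ 0.41522866 -0.07360694  0.16761022] [[-0.1, -0.3], [-0.2, -0.0], [1.2, 0.8], [0.2, -0.6], [-0.9, 0.3]]
end [ 0.42928229 -0.20856274  0.15785659] [[0.8, 0.1], [-0.6, 0.8], [0.2, -0.6], [-0.1, -1.0], [-0.1, 0.4]]
```

Fit: jig at (0.408, 0.086), yaw 0.085, with the lock at about 0.028. I'm moving to the knob.

>>> {"fn": "step_arm", "kwargs": {
  "steps": [
    {"linear":[5,0.4,0],"roll":0.04},
    {"linear":[9.8,0.8,0],"roll":0.085},
    {"linear":[9.8,0.8,-3],"roll":0.085},
    {"linear":[9.8,0.8,-8],"roll":0.085},
    {"linear":[9.8,0.8,-12],"roll":0.085},
    {"linear":[9.8,0.8,-14.5],"roll":0.085},
    {"linear":[9.8,0.8,-16],"roll":0.085},
    {"linear":[9.8,0.8,-16.3],"roll":0.085}
  ],
  "fingers": 120
}}

```text
clock: 2.7
eef_pos: [0.4968, 0.095, 0.0879]
eef_rot: [0.135, -3.138, 0.0]
force: [0.1, -0.1, -0.2]
width: 0.0453
```

>>> {"fn": "step_arm", "kwargs": {
  "steps": [
    {"linear":[0,0,0],"roll":0},
    {"linear":[0,0,0],"roll":0},
    {"linear":[0,0,0],"roll":0},
    {"linear":[0,0,0],"roll":0}
  ],
  "fingers": 255
}}

```text
clock: 3.2
eef_pos: [0.4975, 0.0949, 0.0893]
eef_rot: [-0.133, 3.137, 0.001]
force: [-1.9, 4.4, 7.2]
width: 0.0204
```

>>> {"fn": "step_arm", "kwargs": {
  "steps": [
    {"linear":[0.4,0.03,0],"roll":0},
    {"linear":[0.9,0.08,0],"roll":0},
    {"linear":[1.4,0.12,0],"roll":0},
    {"linear":[1.9,0.16,0],"roll":0},
    {"linear":[2.4,0.2,0],"roll":0},
    {"linear":[2.6,0.22,0],"roll":0}
  ]
}}

```text
clock: 3.95
eef_pos: [0.5196, 0.0968, 0.089]
eef_rot: [0.134, -3.13, -0.0]
force: [-29.7, 2.2, 31.0]
width: 0.0203
```

>>> {"fn": "step_arm", "kwargs": {
  "steps": [
    {"linear":[0.15,0.01,0],"roll":0},
    {"linear":[0.3,0.03,0],"roll":0},
    {"linear":[0.3,0.03,0],"roll":0}
  ]
}}

```text
clock: 4.32
eef_pos: [0.5197, 0.0969, 0.089]
eef_rot: [0.134, -3.124, 0.001]
force: [-40.6, 0.3, 38.9]
width: 0.0206
```

```bash
python3 - <<'E'
from h import *
w=snap("wrist","w2",crop=(200,60,440,400),scale=1.75)
E
```

```text
(no output)
```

View pics/w2.png

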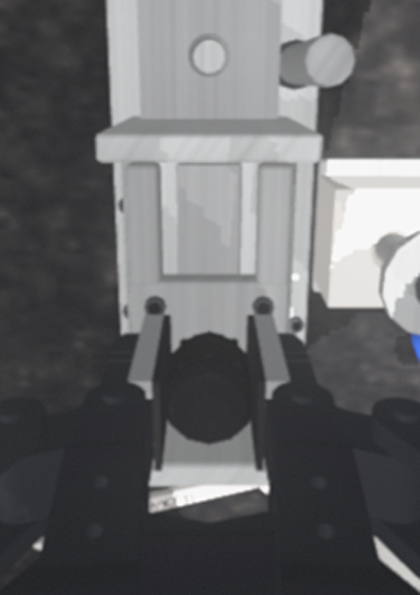

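Fx is −40 N with no further motion, and the fork tips now sit behind the tower wall. The slide is parked. I'll release, rise and look at the plates.

>>> {"fn": "step_arm", "kwargs": {
  "steps": [
    {"linear":[-0.5,0,0],"roll":0},
    {"linear":[-0.5,0,0],"roll":0},
    {"linear":[-0.5,0,0],"roll":0}
  ],
  "fingers": 110
}}

```text
clock: 4.75
eef_pos: [0.5214, 0.0969, 0.0884]
eef_rot: [-0.134, 3.138, -0.0]
force: [-0.0, 0.2, -0.4]
width: 0.0488
```

>>> {"fn": "step_arm", "kwargs": {
  "steps": [
    {"linear":[0,0,3],"roll":0},
    {"linear":[0,0,8],"roll":0},
    {"linear":[-2,0,13],"roll":0},
    {"linear":[-6,-4,16],"roll":0},
    {"linear":[-10,-9,16],"roll":0},
    {"linear":[-12,-14,16],"roll":0},
    {"linear":[-12,-19,16],"roll":0},
    {"linear":[-12,-24,16],"roll":0},
    {"linear":[-12,-28,16],"roll":0},
    {"linear":[-12,-29.7,16],"roll":0}
  ],
  "fingers": 0
}}

```text
clock: 6.0
eef_pos: [0.4009, -0.2018, 0.2483]
eef_rot: [-0.131, 3.139, -0.0]
force: [0.5, 0.3, -0.2]
width: 0.0858
```

>>> {"fn": "step_arm", "kwargs": {
  "steps": [
    {"linear":[0,0,0],"roll":0},
    {"linear":[0,0,0],"roll":0}
  ]
}}

```text
clock: 6.25
eef_pos: [0.401, -0.199, 0.2482]
eef_rot: [0.135, -3.138, -0.001]
force: [-0.0, -0.7, -0.3]
width: 0.0853
```

```bash
python3 - <<'E'
from h import *
print(get_obs()['eef_pos'])
w=snap("wrist","w3",crop=(130,60,530,300),scale=2)
E
```

```text
[ 0.40101224 -0.19901934  0.2482225 ]
```

View pics/w3.png

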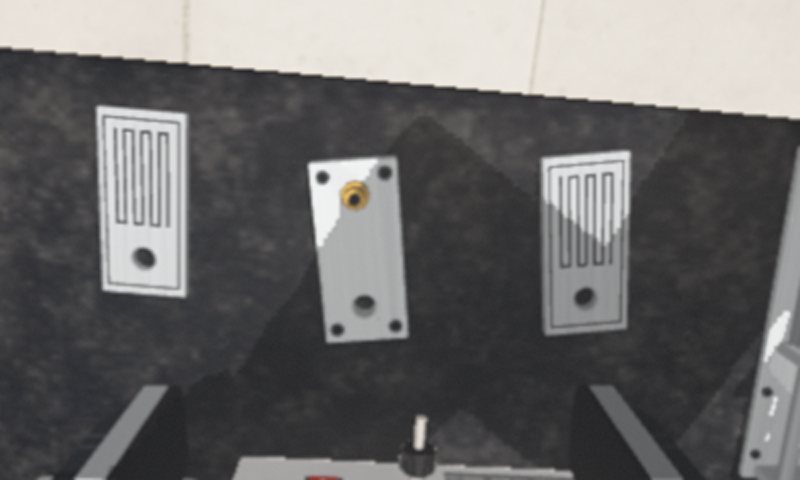

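Clear view. Left to right: cell 2 with corners (97,106) to (187,297), the end plate (308,162) to (409,337), and cell 1 (541,157) to (627,328).

```bash
python3 - <<'E'
from h import *
c=load('w3')
B=lambda L:[(130+u/2-.25,60+v/2-.25) for u,v in L]
for n,L,h in [('cell2',[(97,106),(188,113),(187,297),(102,291),(144,258)],.008),('end',[(308,162),(396,156),(409,337),(327,343),(364,305)],.014),('cell1',[(541,157),(630,151),(627,328),(545,334),(585,297)],.008)]:
    x,r=fit(c,B(L),[(-.055,-.025,h),(-.055,.025,h),(.055,.025,h),(.055,-.025,h),(.033,0,h)],[.41,-.2,0]); print(n,x.round(4),r.tolist())
E
```

```text
cell2 [ 0.4127 -0.3391 -0.0016] [[0.5, 0.0], [-0.9, 0.5], [-0.8, -0.3], [1.0, -0.8], [0.1, 0.3]]
end [ 0.4291 -0.209   0.1627] [[0.2, 0.7], [-0.1, 0.4], [-0.6, -0.7], [0.2, -0.8], [0.3, 0.0]]
cell1 [ 0.4145 -0.0739  0.1756] [[0.8, 0.5], [-0.4, -0.3], [-0.8, -0.4], [0.2, -0.1], [0.2, 0.2]]
```

The plate poses agree with the first view. I'll take cell 1 first, descending above it with the fingers partly open.

>>> {"fn": "step_arm", "kwargs": {
  "steps": [
    {"linear":[0.4,4,0],"roll":0.03},
    {"linear":[0.9,9,0],"roll":0.06},
    {"linear":[1.4,12.5,-2],"roll":0.087},
    {"linear":[1.4,12.6,-7],"roll":0.087},
    {"linear":[1.4,12.6,-12.5],"roll":0.087},
    {"linear":[1.4,12.6,-17],"roll":0.087},
    {"linear":[1.4,12.6,-20.5],"roll":0.087},
    {"linear":[1.4,12.6,-23],"roll":0.087},
    {"linear":[1.4,12.6,-24.2],"roll":0.087},
    {"linear":[1.4,12.6,-24.5],"roll":0.087}
  ],
  "fingers": 65
}}

```text
clock: 7.55
eef_pos: [0.415, -0.0736, 0.0032]
eef_rot: [0.271, -3.13, -0.0]
force: [-0.9, 0.1, -0.4]
width: 0.0637
```

>>> {"fn": "step_arm", "kwargs": {
  "steps": [
    {"linear":[0,0,0],"roll":0},
    {"linear":[0,0,-0.15],"roll":0},
    {"linear":[0,0,-0.3],"roll":0},
    {"linear":[0,0,-0.3],"roll":0}
  ]
}}

```text
clock: 8.05
eef_pos: [0.415, -0.074, 0.0004]
eef_rot: [-0.27, 3.13, -0.0]
force: [-0.2, 0.2, 0.3]
width: 0.0638
```

>>> {"fn": "step_arm", "kwargs": {
  "steps": [
    {"linear":[0,0,0],"roll":0},
    {"linear":[0,0,0],"roll":0},
    {"linear":[0,0,0],"roll":0},
    {"linear":[0,0,0],"roll":0}
  ],
  "fingers": 255
}}

```text
clock: 8.55
eef_pos: [0.415, -0.074, 0.0009]
eef_rot: [-0.27, 3.13, -0.0]
force: [-3.1, 1.0, 12.7]
width: 0.0477
```

>>> {"fn": "step_arm", "kwargs": {
  "steps": [
    {"linear":[0,0,1],"roll":0},
    {"linear":[0,0,4],"roll":0},
    {"linear":[0,0,8],"roll":0},
    {"linear":[0,0,10],"roll":0}
  ]
}}

```text
clock: 9.05
eef_pos: [0.4154, -0.0741, 0.1024]
eef_rot: [-0.27, 3.128, -0.001]
force: [-0.7, 0.3, -1.3]
width: 0.0471
```

The plate is held. Now to the jig, offset 4 mm from both stops.

>>> {"fn": "step_arm", "kwargs": {
  "steps": [
    {"linear":[-0.3,4,2],"roll":-0.03},
    {"linear":[-0.6,9,2],"roll":-0.06},
    {"linear":[-0.9,13,2],"roll":-0.087},
    {"linear":[-1.1,15.5,1],"roll":-0.087},
    {"linear":[-1.1,15.5,0],"roll":-0.087},
    {"linear":[-1.1,15.5,-2.5],"roll":-0.087},
    {"linear":[-1.1,15.5,-5],"roll":-0.087},
    {"linear":[-1.1,15.5,-7],"roll":-0.087},
    {"linear":[-1.1,15.5,-7.6],"roll":-0.087},
    {"linear":[-1.1,15.5,-7.6],"roll":-0.087}
  ]
}}

```text
clock: 10.3
eef_pos: [0.4044, 0.0806, 0.0246]
eef_rot: [-0.133, 3.138, -0.0]
force: [0.6, -0.5, -1.4]
width: 0.0477
```

>>> {"fn": "step_arm", "kwargs": {
  "steps": [
    {"linear":[0.2,0.02,0],"roll":0},
    {"linear":[0.4,0.03,0],"roll":0},
    {"linear":[0.5,0.04,0],"roll":0},
    {"linear":[0.5,0.04,0],"roll":0}
  ]
}}

```text
clock: 10.8
eef_pos: [0.4087, 0.0814, 0.0243]
eef_rot: [0.134, -3.138, 0.0]
force: [-2.8, -1.0, -0.5]
width: 0.0471
```

>>> {"fn": "step_arm", "kwargs": {
  "steps": [
    {"linear":[0.1,0.1,0],"roll":0},
    {"linear":[0.15,0.2,0],"roll":0},
    {"linear":[0.15,0.3,0],"roll":0},
    {"linear":[0.15,0.35,0],"roll":0}
  ]
}}

```text
clock: 11.3
eef_pos: [0.4085, 0.0845, 0.0238]
eef_rot: [0.134, -3.134, 0.001]
force: [-6.9, -6.3, 0.2]
width: 0.0476
```

>>> {"fn": "step_arm", "kwargs": {
  "steps": [
    {"linear":[0,0.1,0],"roll":0},
    {"linear":[0,0.2,0],"roll":0},
    {"linear":[0,0.2,0],"roll":0}
  ]
}}

```text
clock: 11.68
eef_pos: [0.4084, 0.0865, 0.0237]
eef_rot: [0.134, -3.134, 0.001]
force: [-7.0, -5.3, 0.1]
width: 0.0473
```

>>> {"fn": "step_arm", "kwargs": {
  "steps": [
    {"linear":[0,0.1,0],"roll":0},
    {"linear":[0,0.15,0],"roll":0},
    {"linear":[0,0.15,0],"roll":0}
  ]
}}

```text
clock: 12.05
eef_pos: [0.4083, 0.0877, 0.0237]
eef_rot: [0.134, -3.134, 0.002]
force: [-6.8, -9.4, -0.2]
width: 0.0476
```

>>> {"fn": "step_arm", "kwargs": {
  "steps": [
    {"linear":[0,0,-0.15],"roll":0},
    {"linear":[0,0,-0.3],"roll":0},
    {"linear":[0,0,-0.3],"roll":0}
  ]
}}

```text
clock: 12.42
eef_pos: [0.4083, 0.0878, 0.0213]
eef_rot: [0.134, -3.134, 0.001]
force: [-10.6, -8.6, 13.1]
width: 0.0477
```

>>> {"fn": "step_arm", "kwargs": {
  "steps": [
    {"linear":[0,-0.1,0],"roll":0},
    {"linear":[0,-0.1,0],"roll":0},
    {"linear":[0,-0.1,0],"roll":0}
  ],
  "fingers": 65
}}

```text
clock: 12.8
eef_pos: [0.4108, 0.0875, 0.0214]
eef_rot: [-0.134, 3.138, 0.0]
force: [-0.8, -0.5, 0.7]
width: 0.0633
```

```bash
python3 - <<'E'
from h import *
w=snap("wrist","w4",crop=(200,80,440,380),scale=2)
print(w2pix(w,[(.4365,.087,.028)]),w2pix(w,[(.4406,.0887,.028)]))
E
```

```text
[[316.35119978 311.73263628]] [[319.10540792 319.09902924]]
```

View pics/w4.png

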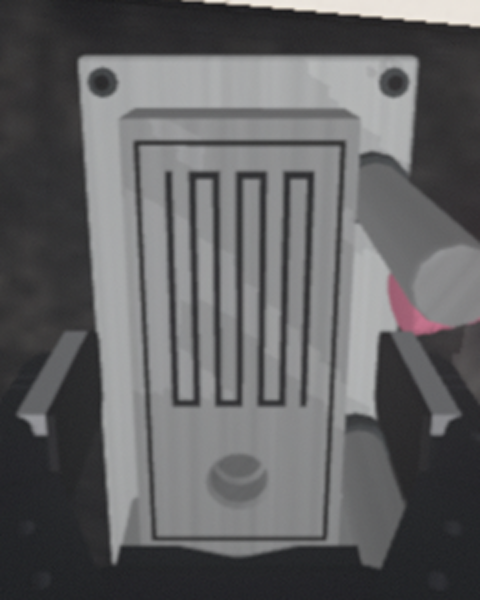

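Cell 1 is flat and against the stops: its hole is at (319,319), which matches the predicted bore line. I'll go to cell 2 and look again on the way.

>>> {"fn": "step_arm", "kwargs": {
  "steps": [
    {"linear":[0,0,2],"roll":0},
    {"linear":[0,0,6],"roll":0},
    {"linear":[0,-3,11],"roll":0},
    {"linear":[0,-8,15],"roll":0},
    {"linear":[-0.5,-14,17],"roll":0},
    {"linear":[-1,-20,17],"roll":0},
    {"linear":[-1,-26,17],"roll":-0.04},
    {"linear":[-1,-32,17],"roll":-0.087},
    {"linear":[-1,-37,17],"roll":-0.087},
    {"linear":[-1,-39,17],"roll":-0.087}
  ]
}}

```text
clock: 14.1
eef_pos: [0.4002, -0.3047, 0.1911]
eef_rot: [0.006, 3.141, -0.0]
force: [0.1, 1.2, -0.3]
width: 0.0634
```

>>> {"fn": "step_arm", "kwargs": {
  "steps": [
    {"linear":[0,0,0],"roll":0},
    {"linear":[0,0,0],"roll":0}
  ]
}}

```text
clock: 14.35
eef_pos: [0.4005, -0.3013, 0.1912]
eef_rot: [-0.001, -3.141, -0.001]
force: [0.1, 0.4, 0.2]
width: 0.0638
```

```bash
python3 - <<'E'
from h import *
c=snap("wrist","w5"); im=c["img"][:,:,::-1].copy()
for x,y,a,h in [(.4127,-.3391,-.002,.008),(.4291,-.2088,.16,.014)]:
    k,s=np.cos(a),np.sin(a)
    P=[(x+k*u-s*v,y+s*u+k*v,h) for u,v in[(-.055,-.025),(-.055,.025),(.055,.025),(.055,-.025),(.033,0)]]
    q=w2pix(c,P); cv2.polylines(im,[np.round(q[:4]).astype(int)],True,(0,0,255),1); cv2.circle(im,tuple(np.round(q[4]).astype(int)),2,(0,255,0),-1)
cv2.imwrite('pics/w5o.png',cv2.resize(im[40:300,200:600],None,fx=2,fy=2))
E
```

```text
(no output)
```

View pics/w5o.png

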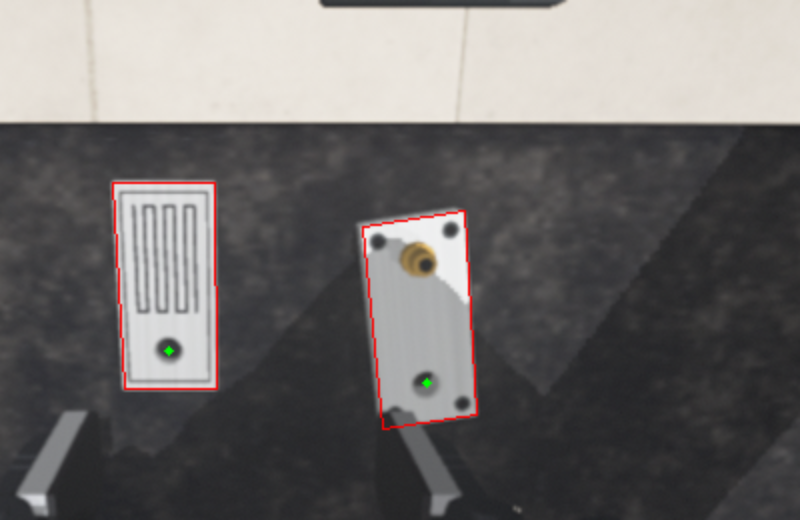

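The overlays match both plates, so nothing has shifted. I'm grasping cell 2.

>>> {"fn": "step_arm", "kwargs": {
  "steps": [
    {"linear":[1.2,-3.7,0],"roll":0},
    {"linear":[1.2,-3.7,-5],"roll":0},
    {"linear":[1.2,-3.7,-10],"roll":0},
    {"linear":[1.2,-3.7,-14],"roll":0},
    {"linear":[1.2,-3.7,-17],"roll":0},
    {"linear":[1.2,-3.7,-18.5],"roll":0},
    {"linear":[1.2,-3.7,-18.9],"roll":0},
    {"linear":[1.2,-3.7,-18.9],"roll":0}
  ]
}}

```text
clock: 15.4
eef_pos: [0.4129, -0.3397, 0.0031]
eef_rot: [0.002, 3.141, -0.001]
force: [-0.5, -0.1, 0.0]
width: 0.0635
```

>>> {"fn": "step_arm", "kwargs": {
  "steps": [
    {"linear":[0,0,0],"roll":0},
    {"linear":[0,0,0],"roll":0},
    {"linear":[0,0,0],"roll":0},
    {"linear":[0,0,0],"roll":0}
  ],
  "fingers": 255
}}

```text
clock: 15.9
eef_pos: [0.413, -0.34, 0.004]
eef_rot: [0.003, 3.14, -0.002]
force: [-2.9, 3.4, 13.4]
width: 0.0464
```

>>> {"fn": "step_arm", "kwargs": {
  "steps": [
    {"linear":[0,0,2],"roll":0},
    {"linear":[0,0,6],"roll":0},
    {"linear":[0,3,10],"roll":0},
    {"linear":[0,8,12],"roll":0},
    {"linear":[0,14,12],"roll":0},
    {"linear":[0,20,12],"roll":0},
    {"linear":[0,26,12],"roll":0.04},
    {"linear":[0,32,12],"roll":0.087},
    {"linear":[0,37,12],"roll":0.087},
    {"linear":[0,39,12],"roll":0.087}
  ]
}}

```text
clock: 17.15
eef_pos: [0.4123, 0.0526, 0.123]
eef_rot: [-0.138, 3.137, 0.0]
force: [0.2, -0.7, -1.1]
width: 0.0454
```

>>> {"fn": "step_arm", "kwargs": {
  "steps": [
    {"linear":[-0.8,3.2,0],"roll":0},
    {"linear":[-0.8,3.2,0],"roll":0},
    {"linear":[-0.8,3.2,-2],"roll":0},
    {"linear":[-0.8,3.2,-4],"roll":0},
    {"linear":[-0.8,3.2,-6],"roll":0},
    {"linear":[-0.8,3.2,-7.7],"roll":0},
    {"linear":[-0.8,3.2,-8.6],"roll":0},
    {"linear":[-0.8,3.2,-8.6],"roll":0}
  ]
}}

```text
clock: 18.15
eef_pos: [0.4045, 0.0821, 0.0363]
eef_rot: [0.133, -3.138, 0.0]
force: [-0.3, -0.3, -1.7]
width: 0.0456
```

>>> {"fn": "step_arm", "kwargs": {
  "steps": [
    {"linear":[0.2,0,0],"roll":0},
    {"linear":[0.4,0,0],"roll":0},
    {"linear":[0.5,0,0],"roll":0},
    {"linear":[0.6,0,0],"roll":0},
    {"linear":[0.6,0,0],"roll":0}
  ]
}}

```text
clock: 18.77
eef_pos: [0.4094, 0.0824, 0.0361]
eef_rot: [0.134, -3.136, 0.0]
force: [-5.4, -0.8, -0.2]
width: 0.0459
```

>>> {"fn": "step_arm", "kwargs": {
  "steps": [
    {"linear":[0,0.2,0],"roll":0},
    {"linear":[0,0.4,0],"roll":0},
    {"linear":[0,0.5,0],"roll":0},
    {"linear":[0,0.6,0],"roll":0},
    {"linear":[0,0.6,0],"roll":0}
  ]
}}

```text
clock: 19.4
eef_pos: [0.409, 0.0878, 0.0359]
eef_rot: [0.134, -3.135, 0.001]
force: [-5.7, -7.5, -0.9]
width: 0.0453
```

>>> {"fn": "step_arm", "kwargs": {
  "steps": [
    {"linear":[0,0.05,-0.2],"roll":0},
    {"linear":[0,0.05,-0.4],"roll":0},
    {"linear":[0,0.05,-0.5],"roll":0},
    {"linear":[0,0.05,-0.5],"roll":0}
  ]
}}

```text
clock: 19.9
eef_pos: [0.4091, 0.088, 0.0319]
eef_rot: [0.135, -3.135, 0.002]
force: [-11.2, -12.4, 26.1]
width: 0.0457
```

>>> {"fn": "step_arm", "kwargs": {
  "steps": [
    {"linear":[0,-0.1,0],"roll":0},
    {"linear":[0,-0.1,0],"roll":0},
    {"linear":[0,-0.1,0],"roll":0}
  ],
  "fingers": 65
}}

```text
clock: 20.27
eef_pos: [0.4108, 0.088, 0.0313]
eef_rot: [-0.134, 3.138, 0.0]
force: [-0.2, 0.5, 0.1]
width: 0.0638
```

>>> {"fn": "step_arm", "kwargs": {
  "steps": [
    {"linear":[0,0,2],"roll":0},
    {"linear":[0,0,6],"roll":0},
    {"linear":[0,-3,11],"roll":0},
    {"linear":[0,-8,15],"roll":0},
    {"linear":[-0.5,-13,17],"roll":0.02},
    {"linear":[-1,-18,17],"roll":0.05},
    {"linear":[-1,-21,17],"roll":0.075},
    {"linear":[-1,-22,17],"roll":0.075},
    {"linear":[-1,-22,17],"roll":0.075}
  ]
}}

```text
clock: 21.4
eef_pos: [0.4005, -0.1319, 0.2011]
eef_rot: [0.25, -3.131, -0.0]
force: [-0.2, 0.2, 0.1]
width: 0.0637
```

```bash
python3 - <<'E'
from h import *
c=snap("wrist","w6"); im=c["img"][:,:,::-1].copy()
for x,y,a,z in [(.4291,-.2088,.16,.014),(.4081,.0865,.085,.036)]:
    k,s=np.cos(a),np.sin(a)
    P=[(x+k*u-s*v,y+s*u+k*v,z) for u,v in[(-.055,-.025),(-.055,.025),(.055,.025),(.055,-.025),(.033,0)]]
    q=w2pix(c,P); cv2.polylines(im,[np.round(q[:4]).astype(int)],True,(0,0,255),1); cv2.circle(im,tuple(np.round(q[4]).astype(int)),2,(0,255,0),-1)
cv2.imwrite('pics/w6o.png',cv2.resize(im[40:300,220:620],None,fx=2,fy=2))
E
```

```text
(no output)
```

View pics/w6o.png

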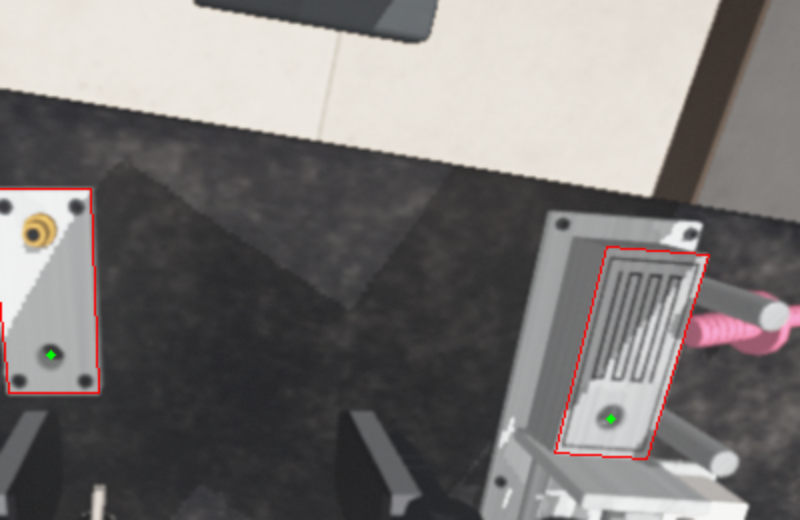

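The stack and end plate match the overlays. Now the end plate.

>>> {"fn": "step_arm", "kwargs": {
  "steps": [
    {"linear":[1.5,-4,0],"roll":0},
    {"linear":[2.9,-7.7,0],"roll":0},
    {"linear":[2.9,-7.7,-4],"roll":0},
    {"linear":[2.9,-7.7,-9],"roll":0},
    {"linear":[2.9,-7.7,-14],"roll":0},
    {"linear":[2.9,-7.7,-17.5],"roll":0},
    {"linear":[2.9,-7.7,-19.2],"roll":0},
    {"linear":[2.9,-7.7,-19.6],"roll":0},
    {"linear":[2.9,-7.7,-19.6],"roll":0}
  ]
}}

```text
clock: 22.58
eef_pos: [0.4301, -0.2091, 0.0061]
eef_rot: [-0.252, 3.13, -0.001]
force: [1.4, -0.5, 0.8]
width: 0.0638
```

>>> {"fn": "step_arm", "kwargs": {
  "steps": [
    {"linear":[0,0,0],"roll":0},
    {"linear":[0,0,0],"roll":0},
    {"linear":[0,0,0],"roll":0},
    {"linear":[0,0,0],"roll":0}
  ],
  "fingers": 255
}}

```text
clock: 23.08
eef_pos: [0.4301, -0.2094, 0.0069]
eef_rot: [-0.251, 3.13, -0.002]
force: [-2.5, 3.0, 12.2]
width: 0.0474
```

>>> {"fn": "step_arm", "kwargs": {
  "steps": [
    {"linear":[0,0,2],"roll":0},
    {"linear":[0,0,6],"roll":0},
    {"linear":[0,3,10],"roll":0},
    {"linear":[-0.5,8,12],"roll":0},
    {"linear":[-1,14,12],"roll":-0.04},
    {"linear":[-1.5,20,12],"roll":-0.075},
    {"linear":[-2.5,25,12],"roll":-0.075},
    {"linear":[-2.5,29.1,12],"roll":-0.075},
    {"linear":[-2.5,29.1,12],"roll":-0.075}
  ]
}}

```text
clock: 24.2
eef_pos: [0.4044, 0.0838, 0.126]
eef_rot: [-0.139, 3.137, 0.0]
force: [0.4, -0.6, -1.7]
width: 0.0473
```

>>> {"fn": "step_arm", "kwargs": {
  "steps": [
    {"linear":[0,0,-2],"roll":0},
    {"linear":[0,0,-4],"roll":0},
    {"linear":[0,0,-6],"roll":0},
    {"linear":[0,0,-7.4],"roll":0},
    {"linear":[0,0,-7.9],"roll":0},
    {"linear":[0,0,-7.9],"roll":0}
  ]
}}

```text
clock: 24.95
eef_pos: [0.4046, 0.0817, 0.0464]
eef_rot: [-0.133, 3.139, -0.0]
force: [0.4, -0.4, -1.6]
width: 0.0475
```

>>> {"fn": "step_arm", "kwargs": {
  "steps": [
    {"linear":[0.2,0,0],"roll":0},
    {"linear":[0.4,0,0],"roll":0},
    {"linear":[0.5,0,0],"roll":0},
    {"linear":[0.6,0,0],"roll":0},
    {"linear":[0.6,0,0],"roll":0}
  ]
}}

```text
clock: 25.58
eef_pos: [0.4092, 0.0819, 0.046]
eef_rot: [0.134, -3.136, 0.0]
force: [-6.7, 0.6, 0.9]
width: 0.0474
```

>>> {"fn": "step_arm", "kwargs": {
  "steps": [
    {"linear":[0,0.2,0],"roll":0},
    {"linear":[0,0.4,0],"roll":0},
    {"linear":[0,0.5,0],"roll":0},
    {"linear":[0,0.65,0],"roll":0},
    {"linear":[0,0.65,0],"roll":0}
  ]
}}

```text
clock: 26.2
eef_pos: [0.4088, 0.0877, 0.0458]
eef_rot: [0.134, -3.135, 0.002]
force: [-6.5, -8.0, -2.0]
width: 0.0471
```

>>> {"fn": "step_arm", "kwargs": {
  "steps": [
    {"linear":[0,0.05,-0.2],"roll":0},
    {"linear":[0,0.05,-0.4],"roll":0},
    {"linear":[0,0.05,-0.5],"roll":0},
    {"linear":[0,0.05,-0.5],"roll":0}
  ]
}}

```text
clock: 26.7
eef_pos: [0.4089, 0.0879, 0.0427]
eef_rot: [0.135, -3.135, 0.002]
force: [-19.3, -14.5, 44.0]
width: 0.0477
```

>>> {"fn": "step_arm", "kwargs": {
  "steps": [
    {"linear":[0,-0.1,0],"roll":0},
    {"linear":[0,-0.1,0],"roll":0},
    {"linear":[0,-0.1,0],"roll":0}
  ],
  "fingers": 65
}}

```text
clock: 27.08
eef_pos: [0.4107, 0.088, 0.0413]
eef_rot: [-0.134, 3.138, 0.0]
force: [0.5, -0.4, 0.1]
width: 0.0633
```

>>> {"fn": "step_arm", "kwargs": {
  "steps": [
    {"linear":[0,0,2],"roll":0},
    {"linear":[0,0,6],"roll":0},
    {"linear":[0,0,11],"roll":0},
    {"linear":[0,0,15],"roll":0},
    {"linear":[3,3,16],"roll":0},
    {"linear":[3,3,16],"roll":0}
  ]
}}

```text
clock: 27.82
eef_pos: [0.4421, 0.1192, 0.2022]
eef_rot: [-0.136, 3.136, 0.001]
force: [0.0, -0.5, 0.1]
width: 0.063
```

```bash
python3 - <<'E'
from h import *
o=get_obs();print(o['eef_pos'])
c=snap("wrist","w7",crop=(220,40,440,340),scale=2)
print(w2pix(c,[(.4410,.0893,.05),(.4410,.0893,.02)]))
E
```

```text
[0.44213613 0.11916556 0.20221123]
[[288.42100959 176.50006093]
 [291.06244895 169.54553617]]
```

View pics/w7.png

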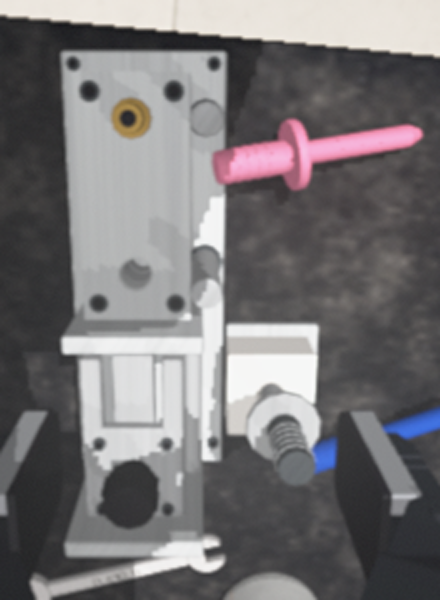

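The end plate is on top and flat, with its hole at (288,177), where I predicted it. The slide is still parked. Next I'll locate the rod.

```bash
python3 - <<'E'
from h import *
c=load('w7')
F=lambda u,v:(220+u/2-.25,40+v/2-.25)
print(pix2w(c,[F(297,467)],.112), pix2w(c,[F(284,424)],.075), pix2w(c,[F(136,273)],.05), pix2w(c,[F(130,494)],.111))
x,r=fit(c,[F(206,117),F(205,293),F(136,274),F(297,467),F(284,423),F(63,52),F(227,51)],[(-.036,.032,.074),(.036,.032,.074),(.033,0,.05),(.1,.066,.112),(.1,.066,.075),(-.07,-.04,.02),(-.07,.04,.02)],[.408,.086,.085]);print(x,r.tolist())
p=x;k,s=np.cos(x[2]),np.sin(x[2]);T=lambda a,b:(p[0]+k*a-s*b,p[1]+s*a+k*b)
print('rod',T(.1,.066),'bore',T(.033,0))
E
```

```text
[[0.49939208 0.16231347 0.112     ]] [[0.49897292 0.16166503 0.075     ]] [[0.44081757 0.08866874 0.05      ]] [[0.51820914 0.09639675 0.111     ]]
[0.40834194 0.08649337 0.09983875] [[0.5, 0.3], [1.8, 0.0], [1.2, -0.0], [-0.5, 2.0], [0.2, 2.8], [-7.2, -5.0], [-2.3, -5.7]]
rod (np.float64(0.5012655477377604), np.float64(0.1621320016246206)) bore (np.float64(0.4411776068993849), np.float64(0.08978257615486389))
```

The image puts the knob slightly short of where I expect it when parked. Step order matters here, so I'll check the slide from more nearly overhead before touching the rod.

>>> {"fn": "step_arm", "kwargs": {
  "steps": [
    {"linear":[2,0,3],"roll":0},
    {"linear":[5,0,6],"roll":0},
    {"linear":[8,0,6],"roll":0},
    {"linear":[9,0,6],"roll":0},
    {"linear":[9,0,6],"roll":0},
    {"linear":[9,0,6],"roll":0}
  ],
  "fingers": 0
}}

```text
clock: 28.62
eef_pos: [0.5294, 0.1178, 0.2608]
eef_rot: [0.134, -3.137, 0.0]
force: [-0.5, -1.0, -0.2]
width: 0.085
```

```bash
python3 - <<'E'
from h import *
print(get_obs()['eef_pos'])
c=snap("wrist","w8",crop=(230,80,430,280),scale=3)
im=cv2.imread('pics/w8.png')
print(w2pix(c,[(.4077+.1166,.0859+.0099,.111),(.5017,.1602,.112)]),-c["R"].T@c["t"])
E
```

```text
[0.52942249 0.11782209 0.26084351]
[[297.10405748 174.29322576]
 [370.44812325 156.06866211]] [0.45575861 0.11001647 0.40388548]
```

View pics/w8.png

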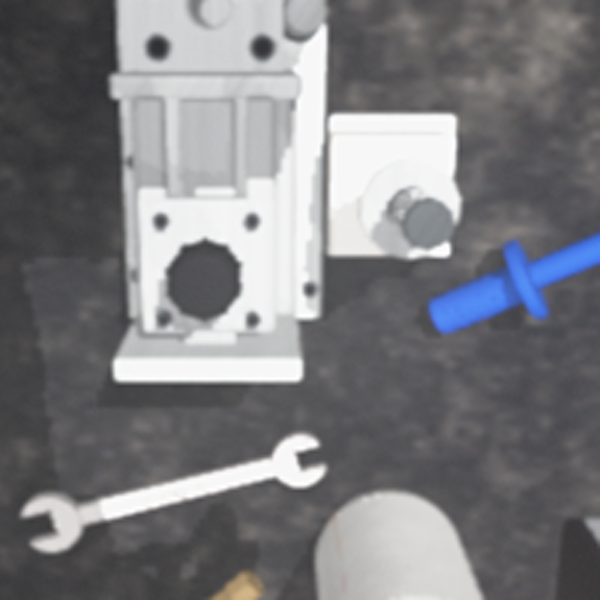

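```bash
python3 - <<'E'
from h import *
c=load('w8')
F=lambda u,v:(230+u/3-.33,80+v/3-.33)
im=c["img"].astype(int).sum(2)
# knob blob by threshold: row/col extents
sub=im[150:195,280:315]<150
n,l,st,ce=cv2.connectedComponentsWithStats(sub.astype(np.uint8)); i=1+st[1:,4].argmax(); print(st[i]+[280,150,0,0,0],ce[i]+[280,150])
k=pix2w(c,[F(204,282)],.111)[0]; r=pix2w(c,[F(428,223)],.112)[0]
print(k,r)
a=.085
for a in(.08,.09): print(a,(k-r)[0]*np.cos(a)+(k-r)[1]*np.sin(a)+.1)
# synthetic expected silhouette of knob for parked at jig 0.117
t=np.linspace(0,6.28,60)
for kx in(.117,.112):
    cx,cy=.4077+kx*.9964,.0859+kx*.0849
    q=np.vstack([w2pix(c,np.c_[cx+.0115*np.cos(t),cy+.0115*np.sin(t),0*t+z]) for z in(.085,.111)])
    print(kx,q.min(0),q.max(0))
E
```

```text
Traceback (most recent call last):
ValueError: attempt to get argmax of an empty sequence
```

```bash
python3 - <<'E'
from h import *
c=load('w8')
F=lambda u,v:(230+u/3-.33,80+v/3-.33)
k=pix2w(c,[F(204,282)],.111)[0]; r=pix2w(c,[F(428,223)],.112)[0]
print(k,r)
for a in(.08,.09): print(a,(k-r)[0]*np.cos(a)+(k-r)[1]*np.sin(a)+.1)
g=c["img"].astype(int).sum(2)
print(g[150:195,297]); print(g[172,278:320])
t=np.linspace(0,6.28,60)
for kx in(.117,.112):
    cx,cy=.4077+kx*.9964,.0859+kx*.0849
    q=np.vstack([w2pix(c,np.c_[cx+.0115*np.cos(t),cy+.0115*np.sin(t),0*t+z]) for z in(.085,.111)])
    print(kx,q.min(0),q.max(0))
E
```

```text
[0.52367395 0.09627577 0.111     ] [0.49970664 0.16163962 0.112     ]
0.08 0.1186671299922814
0.09 0.11799550648066463
[723 721 721 721 719 719 720 719 706 578 351 230 222 230 239 250 254 252
 252 248 249 249 251 253 250 253 255 250 252 249 252 248 254 251 243 253
 326 452 506 561 666 710 716 704 663]
[728 730 729 729 727 716 661 475 303 234 238 246 243 247 246 249 249 249
 253 251 253 254 252 252 254 257 254 256 252 245 234 353 612 720 728 729
 730 732 732 732 729 726]
0.117 [284.5564016  156.87843439] [310.42878754 186.4324239 ]
0.112 [284.39903009 151.79265309] [310.39833837 181.1775906 ]
```

The view from above shows the knob silhouette's far edge at row 186.5, which matches the parked prediction of 186.4. Relative to the rod, the knob is at jig x ≈ 0.118. The slide is parked, so I'll grasp the rod.

>>> {"fn": "step_arm", "kwargs": {
  "steps": [
    {"linear":[-1.5,2.2,0],"roll":0},
    {"linear":[-3,4.3,0],"roll":0},
    {"linear":[-3,4.3,-3],"roll":0},
    {"linear":[-3,4.3,-7],"roll":0},
    {"linear":[-3,4.3,-11],"roll":0},
    {"linear":[-3,4.3,-14.5],"roll":0},
    {"linear":[-3,4.3,-17],"roll":0},
    {"linear":[-3,4.3,-17.8],"roll":0},
    {"linear":[-3,4.3,-17.8],"roll":0}
  ],
  "fingers": 130
}}

```text
clock: 29.8
eef_pos: [0.5004, 0.161, 0.0836]
eef_rot: [0.134, -3.139, 0.0]
force: [-0.3, -0.4, 0.4]
width: 0.042
```

>>> {"fn": "step_arm", "kwargs": {
  "steps": [
    {"linear":[0,0,0],"roll":0},
    {"linear":[0,0,0],"roll":0},
    {"linear":[0,0,0],"roll":0},
    {"linear":[0,0,0],"roll":0}
  ],
  "fingers": 255
}}

```text
clock: 30.3
eef_pos: [0.5011, 0.161, 0.0842]
eef_rot: [-0.134, 3.137, 0.0]
force: [-0.6, 0.1, 5.8]
width: 0.0143
```

>>> {"fn": "step_arm", "kwargs": {
  "steps": [
    {"linear":[0,0,0.5],"roll":0},
    {"linear":[0,0,2],"roll":0},
    {"linear":[0,0,5],"roll":0},
    {"linear":[0,0,9],"roll":0},
    {"linear":[0,0,11],"roll":0},
    {"linear":[-1.5,-1.8,11],"roll":0},
    {"linear":[-4,-4.6,11],"roll":0},
    {"linear":[-5.6,-6.5,11],"roll":0},
    {"linear":[-6.1,-7.15,11],"roll":0},
    {"linear":[-6.1,-7.15,11],"roll":0}
  ]
}}

```text
clock: 31.55
eef_pos: [0.4397, 0.0894, 0.1939]
eef_rot: [-0.133, 3.138, 0.0]
force: [0.3, 0.4, -1.4]
width: 0.0143
```

>>> {"fn": "step_arm", "kwargs": {
  "steps": [
    {"linear":[0,0,-2],"roll":0},
    {"linear":[0,0,-4],"roll":0},
    {"linear":[0,0,-5.2],"roll":0},
    {"linear":[0,0,-5.2],"roll":0}
  ]
}}

```text
clock: 32.05
eef_pos: [0.4394, 0.0897, 0.1408]
eef_rot: [0.134, -3.137, 0.0]
force: [0.7, -1.0, -0.7]
width: 0.0144
```

>>> {"fn": "step_arm", "kwargs": {
  "steps": [
    {"linear":[0,0,-0.7],"roll":0},
    {"linear":[0,0,-1.4],"roll":0},
    {"linear":[0,0,-2.0],"roll":0},
    {"linear":[0,0,-2.0],"roll":0}
  ]
}}

```text
clock: 32.55
eef_pos: [0.4392, 0.0894, 0.1209]
eef_rot: [0.134, -3.138, 0.0]
force: [-0.2, -0.9, -0.8]
width: 0.0143
```

>>> {"fn": "step_arm", "kwargs": {
  "steps": [
    {"linear":[0,0,-0.6],"roll":0},
    {"linear":[0,0,-1.2],"roll":0},
    {"linear":[0,0,-1.8],"roll":0},
    {"linear":[0,0,-1.8],"roll":0}
  ]
}}

```text
clock: 33.05
eef_pos: [0.4392, 0.0894, 0.1028]
eef_rot: [0.134, -3.138, 0.0]
force: [0.0, 0.1, -0.9]
width: 0.0143
```

Tip at about z = 0.025 with no resistance. Going the rest of the way.

>>> {"fn": "step_arm", "kwargs": {
  "steps": [
    {"linear":[0,0,-0.5],"roll":0},
    {"linear":[0,0,-1.0],"roll":0},
    {"linear":[0,0,-1.5],"roll":0},
    {"linear":[0,0,-1.9],"roll":0},
    {"linear":[0,0,-2.0],"roll":0},
    {"linear":[0,0,-2.0],"roll":0}
  ]
}}

```text
clock: 33.8
eef_pos: [0.4402, 0.0895, 0.0839]
eef_rot: [-0.134, 3.137, 0.0]
force: [-1.5, 1.4, 11.1]
width: 0.0143
```

The rod is home: TCP z 0.0839 against 0.0842 in the stand, with 11 N of reaction. I'll release it and go to the knob.

>>> {"fn": "step_arm", "kwargs": {
  "steps": [
    {"linear":[0,0,0],"roll":0},
    {"linear":[0,0,0],"roll":0},
    {"linear":[0,0,0],"roll":0}
  ],
  "fingers": 130
}}

```text
clock: 34.17
eef_pos: [0.4394, 0.0894, 0.0832]
eef_rot: [0.134, -3.138, 0.0]
force: [-0.1, 0.4, 0.5]
width: 0.042
```

>>> {"fn": "step_arm", "kwargs": {
  "steps": [
    {"linear":[0,0,2],"roll":0},
    {"linear":[0,0,6],"roll":0},
    {"linear":[0,0,10],"roll":0},
    {"linear":[3,0.2,11],"roll":0},
    {"linear":[6.5,0.5,11],"roll":0},
    {"linear":[8.4,0.65,11],"roll":0},
    {"linear":[8.4,0.65,11],"roll":0}
  ]
}}

```text
clock: 35.05
eef_pos: [0.5239, 0.0959, 0.1928]
eef_rot: [0.134, -3.138, 0.0]
force: [-0.5, 0.1, -0.3]
width: 0.0419
```

```bash
python3 - <<'E'
from h import *
print(get_obs()['eef_pos'])
c=snap("wrist","w9",crop=(200,40,440,300),scale=2.3)
E
```

```text
[0.52390715 0.09585656 0.19282923]
```

View pics/w9.png

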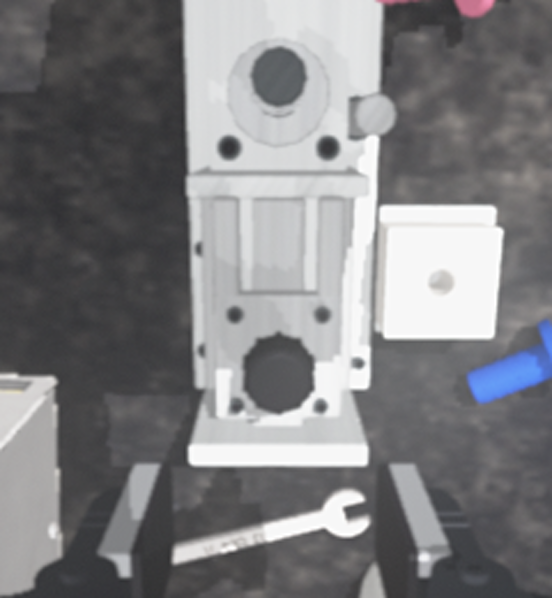

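The rod stands upright through the stack at (278,85) and the stand is empty. Now I'll grip the knob and push it forward.

>>> {"fn": "step_arm", "kwargs": {
  "steps": [
    {"linear":[0,0,-3],"roll":0},
    {"linear":[0,0,-6],"roll":0},
    {"linear":[0,0,-8.5],"roll":0},
    {"linear":[0,0,-9.8],"roll":0},
    {"linear":[0,0,-10],"roll":0},
    {"linear":[0,0,-10],"roll":0}
  ]
}}

```text
clock: 35.85
eef_pos: [0.5237, 0.096, 0.0941]
eef_rot: [-0.134, 3.138, 0.0]
force: [0.0, -0.4, -0.1]
width: 0.0421
```

>>> {"fn": "step_arm", "kwargs": {
  "steps": [
    {"linear":[0,0,0],"roll":0},
    {"linear":[0,0,0],"roll":0},
    {"linear":[0,0,0],"roll":0},
    {"linear":[0,0,0],"roll":0}
  ],
  "fingers": 255
}}

```text
clock: 36.35
eef_pos: [0.5238, 0.0971, 0.0945]
eef_rot: [-0.133, 3.137, 0.003]
force: [-2.8, 9.9, 5.7]
width: 0.0204
```

>>> {"fn": "step_arm", "kwargs": {
  "steps": [
    {"linear":[-0.4,-0.03,0],"roll":0},
    {"linear":[-1,-0.08,0],"roll":0},
    {"linear":[-1.6,-0.14,0],"roll":0},
    {"linear":[-2.2,-0.19,0],"roll":0},
    {"linear":[-2.8,-0.24,0],"roll":0},
    {"linear":[-3.4,-0.29,0],"roll":0},
    {"linear":[-3.9,-0.33,0],"roll":0},
    {"linear":[-4.3,-0.37,0],"roll":0},
    {"linear":[-4.3,-0.37,0],"roll":0}
  ]
}}

```text
clock: 37.48
eef_pos: [0.4812, 0.0935, 0.0945]
eef_rot: [-0.133, 3.136, 0.003]
force: [-1.1, 10.6, 5.5]
width: 0.0204
```

>>> {"fn": "step_arm", "kwargs": {
  "steps": [
    {"linear":[-0.2,0,0],"roll":0},
    {"linear":[-0.4,-0.02,0],"roll":0},
    {"linear":[-0.6,-0.04,0],"roll":0},
    {"linear":[-0.6,-0.04,0],"roll":0}
  ]
}}

```text
clock: 37.98
eef_pos: [0.4787, 0.0933, 0.0947]
eef_rot: [-0.132, 3.128, 0.004]
force: [17.5, 12.9, -10.8]
width: 0.0204
```

Travel was 45.1 mm and force is building: this is the end stop. Releasing and retreating.

>>> {"fn": "step_arm", "kwargs": {
  "steps": [
    {"linear":[0.3,0,0],"roll":0},
    {"linear":[0.3,0,0],"roll":0},
    {"linear":[0.3,0,0],"roll":0},
    {"linear":[0.3,0,0],"roll":0}
  ],
  "fingers": 130
}}

```text
clock: 38.48
eef_pos: [0.4773, 0.0917, 0.0933]
eef_rot: [0.134, -3.139, 0.0]
force: [0.3, 0.5, -0.2]
width: 0.0417
```

>>> {"fn": "step_arm", "kwargs": {
  "steps": [
    {"linear":[0,0,2],"roll":0},
    {"linear":[0,0,6],"roll":0},
    {"linear":[0,0,11],"roll":0},
    {"linear":[0,0,14],"roll":0},
    {"linear":[0,0,14],"roll":0},
    {"linear":[0,0,14],"roll":0}
  ]
}}

```text
clock: 39.22
eef_pos: [0.477, 0.0917, 0.2325]
eef_rot: [0.134, -3.138, 0.0]
force: [0.9, 0.0, 0.0]
width: 0.0419
```

```bash
python3 - <<'E'
from h import *
print(get_obs()['eef_pos'],get_obs()['force'])
c=snap("wrist","w10",crop=(200,40,440,300),scale=2.3)
t=np.linspace(0,6.28,60)
for kx in(.072,.077):
    cx,cy=.4077+kx*.9964,.0859+kx*.0849
    q=np.vstack([w2pix(c,np.c_[cx+.0115*np.cos(t),cy+.0115*np.sin(t),0*t+z]) for z in(.085,.111)])
    print(kx,(q.min(0)-[200,40])*2.3,(q.max(0)-[200,40])*2.3)
E
```

```text
[0.4770071  0.09171784 0.23249958] [0.88177957 0.03644657 0.04375892]
0.072 [246.42845821 305.15714248] [309.44773082 381.49235799]
0.077 [246.55209683 317.52756759] [309.24323693 394.27784033]
```

View pics/w10.png

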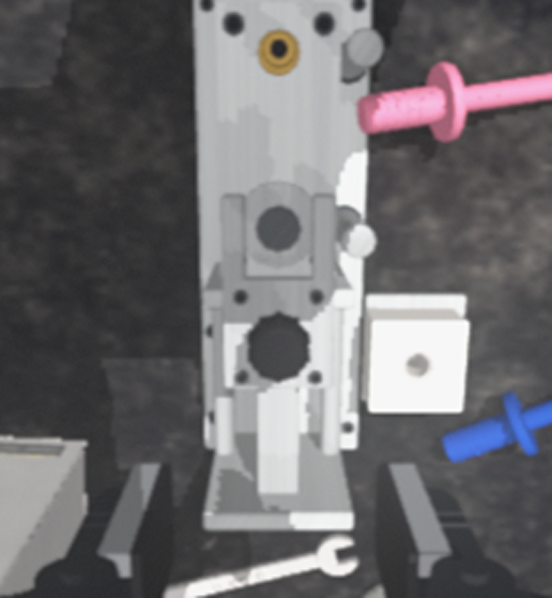

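The fork encloses the rod at (278,228). The knob's far edge is at row 381, exactly where I predict it when locked. Plates look square and the gripper is clear, so I'm handing in.

```bash
python3 -c "
from bench import *
print(sign_off())"
```

```text
the job is handed in; nothing more can be done
None
```

The cell is assembled and locked in the jig, and I handed the job in at about 39 s on the robot's clock. `sign_off` gives no verdict.

**What I did:**
1. I drew the lock slide back until it stopped moving at about 40 N.
2. I stacked both cell plates (only two were on the bench), then the end plate, pushing each one against the tower wall and posts before letting go.
3. I lowered the rod from its stand through the stack. It met no resistance until it reached the bottom.
4. I pushed the slide forward 45.1 mm to its end stop, released it and lifted clear.

**Last checks:**
- **Stack:** before the rod went in, the end plate's hole was within about 1 mm of the expected bore line. The final image shows the plates flat and square.
- **Rod:** it stood upright and was fully home. The gripper height was 83.9 mm, against 84.2 mm with the rod in its stand.
- **Lock:** the knob is where I expect it when locked, with the fork around the rod, and the gripper touches nothing.

**One disagreement:** after the end plate was placed, an angled view suggested the slide might be 3 mm or more short of parked. A view from nearly overhead, before I touched the rod, showed it parked: the knob edge was within 0.1 pixel of the predicted position.

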